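# Close the rivet feeder's keyed lid

## Task

Close the rivet feeder: pick up the lid by its handle and set it on the hopper with its key resting on the solid rim, clear to one side of the notch. Then turn the lid on the rim until the key drops into the notch and the lid sits flush all round, and let go. Leave the thread cone, the hammer and the parts bin where they are.

Things in the scene. Friction and masses are not known exactly. Their poses are not given: they have to be found in the camera images.
- feeder: Rivet feeder, fixed to the bench: beige base 150 x 150 x 45 mm under an open round aluminium hopper, outside diameter 130, inside 120, wall 5 mm, rim 100 mm above the bench; a few brass rivets on its floor 50 mm above the bench. Origin under the middle, on the hopper's axis; z up. Its one notch lies at +x. Stands left or right on the bench, turned by up to 0.7 rad.
- rim_center (a point): Centre of the hopper's mouth, on its axis, at the height of the rim's top (100 mm above the bench); axes as the feeder's.
- notch (a point): Middle of the only notch in the hopper's rim, at the height of the rim's top, 62.5 mm from the axis along the feeder's +x. The notch is 24 mm wide, open through the wall and 20 mm deep; a black switch block, 34 mm wide, sticks out of the hopper's outside just below it, to 90 mm from the axis, its top 78 mm above the bench.
- lid: Loose aluminium lid, about 0.26 kg, right way up on the bench, yaw up to 1.2 rad either way. Origin at the middle of the spigot's underside, z up; 86 mm above the bench when seated. Black bar handle across the middle: 60 mm long along the lid's x, 16 wide along its y, from 19 to 51 mm above the origin. The key sticks out past the flange at the lid's +x, in line with the handle.
- lid_flange (a point): Centre of the flange's underside, on the lid's axis, 14 mm above the lid's origin; level with the rim's top when seated. The flange is 136 mm in diameter, 5 mm thick. Below it is a round spigot, diameter 115, 14 mm deep with a 5 mm bevel at its foot: 2.5 mm of play all round in the hopper.
- key_foot (a point): On the key's underside, 62.5 mm from the lid's axis, 6 mm above its origin: it rides on the rim; seated, 8 mm below the rim in the notch's middle. Key: 18 mm wide, 8 mm deep under the flange, out to 82 mm from the axis. While it rides, the spigot enters 6 mm and keeps the lid centred; let go there, the lid leans about 0.06 rad, high at the key, and turns freely.
- thread_cone: Loose brown thread cone, diameter 60, 100 mm high, standing upright between and beyond the feeder and lid; bystander. Origin at the middle of its underside.
- hammer: Loose hammer, 240 mm long with a wooden handle, lying roughly along the world's y on the far left of the bench; bystander.
- parts_bin: Loose empty open bin, 90 x 150 x 60 mm, on the far right of the bench; bystander. Origin at the middle of its underside.
Mind the look-alikes: they are no part of the job. What is shaped like the lid but red or turquoise is not meant.

How it is judged:
By the outcome, as a careful person would: the job done as asked, in the order asked, and still so for the second after the job is handed in, with the robot touching nothing.
It also fails if it takes over 56 s, if anything falls off the work surface, if the arm or the gripper's body presses on something with over 40 N, if the wrist force passes 120 N, or if a joint passes its speed limit or range.

## Robot

A 7-joint arm with a two-finger parallel gripper is mounted at the origin on the work surface. World frame = base frame: x ahead of the robot, y to its left, z up, the work surface at z = 0. Lengths are in m, angles in rad, forces in N, time in s.
With the tool pointing down it reaches from about 0.35 to 0.9 m from the base axis. Payload 19.9 kg.
Tool frame: the origin (TCP) lies midway between the tips of the shut fingers; the grasp point (between the pads) lies 19 mm behind it; z points along the fingers, y is the direction in which the jaws open and shut (so a half turn about z gives the same grasp; the last joint's range is limited). The gripper opens to 94 mm and grips with 3 to 60 N. Pads are 16 mm wide; open, the fingers measure 119 mm over their backs; the gripper's body (75 mm by 177 mm) begins 78 mm behind the grasp point.
Start: joints at [-1.258, 0.417, -0.01, 1.614, 0.005, 1.111, -0.053], TCP at [0.217, 0.586, 0.205] pointing down, gripper open.
Joint ranges: [-2.81, 2.81], [-0.39, 2.02], [-1.27, 1.25], [0.06, 2.57], [-1.19, 4.33], [0.19, 2], [-2.82, 2.82]. Speed limits (rad/s): [1.89, 1.89, 2.39, 2.39, 3.01, 3.01, 3.01].

## Interface

Orientations are given as a 3x3 rotation matrix whose columns are the frame's x, y, z axes.
In Python, from bench import ctrl gives the robot as it stands.
- The arm moves only by the shell command python3 -m handwheel 'ROWS' [FORCE]. ROWS is JSON, one flat list of numbers, 7 for each row, row after row: the finger opening in cm, from 0 to 9.4, then the shift along the tool's x, y, z in cm, then the turn, a rotation vector about the tool's x, y, z in rad. A call has 1 to 12 rows; each row shifts and turns the pose as measured when the row begins, along the tool's axes as they then stand; what a row does not reach is not made up. A row lasts 1/10 s, in which the tool goes at most 50 mm and 8.59 degrees, less where a joint would pass 70% of its speed; a pose out of reach is approached as far as the arm can. A call is refused whole if a number of a shift passes 5 or a number of a turn 0.15, either way. A call with a gripper value outside its range is refused whole. The fingers move at their own pace and stop on an object; FORCE is the grip in N (left out, the last holds). Time passes only in rows, so rows that do not move let the fingers close. It gives the time, the measured TCP pose, the force and the opening at its end, in the units of the state.
- ctrl.get_state(): the state, without advancing time (a new reading comes with each control period).
- ctrl.read_camera(name): name is "scene" or "top"; returns the picture (384x512x3 uint8, red, green, blue); there is no depth.
- ctrl.camera_model(name): a dict with "fx", "fy", "cx", "cy" (pixels), "rvec" (rotation vector, rad) and "tvec" (3), from world to camera coordinates, as OpenCV has them. Camera axes: x right, y down, z forward; pixel columns grow to the right and rows downward; lengths in m; the calibration is good to about 2 mm. A picture is of the moment at which its call begins. camera_model takes no time and is no camera call.
- ctrl.finish_job(): hands the job in, once; it reports no verdict.
The state is a dict: "clock": time; "q": joint angles; "dq": joint speeds; "effort": joint torques, N m; "ee_pos": TCP position; "tool_rot": TCP orientation; "wrist_force": force on the tool from outside, world axes, zero at the start; "moment": the same for the moment, N m; "opening": finger opening in m.
Only numpy, scipy, OpenCV 4.12 (cv2) and the standard library are available. Lean on these libraries where they do the work, as an engineer would, in place of code of your own. Each camera call takes 0.05 s, during which the arm holds its last target. There are 200 camera calls.

## Working session

There is one attempt and no reset: what is moved stays moved. The work goes in short steps, Python scripts to look and compute and a shell command to move; the robot and the scene stay as the last step left them, time stands still between calls to the robot, and variables do not carry over. Pictures are saved under pics/ and viewed, about 8 in all and at most 12, crops included, and the job is handed in when it is done.

```bash
mkdir -p pics; ls; cat > h.py <<'E'
import numpy as np, cv2
from bench import ctrl
def cam(n):
    m=ctrl.camera_model(n); R=cv2.Rodrigues(np.array(m["rvec"],float))[0]
    K=np.array([[m["fx"],0,m["cx"]],[0,m["fy"],m["cy"]],[0,0,1]]); return K,R,np.array(m["tvec"],float).ravel()
def px2w(n,uv,z):
    K,R,t=cam(n); uv=np.atleast_2d(np.array(uv,float))
    d=(np.linalg.inv(K)@np.c_[uv,np.ones(len(uv))].T).T@R; c=-R.T@t
    return c+d*((z-c[2])/d[:,2])[:,None]
def w2px(n,P):
    K,R,t=cam(n); p=(np.atleast_2d(P)@R.T+t)@K.T; return p[:,:2]/p[:,2:]
def shot(n,f=None):
    im=ctrl.read_camera(n)[:,:,::-1].copy()
    if f: cv2.imwrite("pics/"+f,im)
    return im
E
python3 - <<'E'
from h import *
a=shot("top","top0.png");b=shot("scene","scene0.png")
for n in("top","scene"):
    K,R,t=cam(n);print(n,-R.T@t,R[2],K[0,0])
s=ctrl.get_state();print(s["clock"],s["ee_pos"],s["tool_rot"],s["wrist_force"],s["opening"])
E
```

```text
pics
top [ 0.27981353 -0.0887314   1.24191397] [ 0.18979725  0.02085602 -0.98160177] 407.53334619370395
scene [1.11071633 0.28831976 0.74367115] [-0.61824849 -0.37363758 -0.69149386] 356.63192044167573
0.1 [0.21643001 0.58600633 0.20490145] [[-9.38079119e-01  3.46420961e-01 -2.89823706e-04]
 [ 3.46421074e-01  9.38078575e-01 -1.01303227e-03]
 [-7.90582024e-05 -1.05070546e-03 -9.99999445e-01]] [ 1.31564092 -0.38275434 -0.53385583] 0.09387841389205356
```

View pics/top0.png

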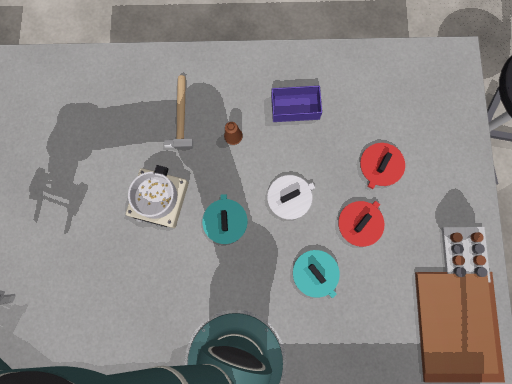

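View pics/scene0.png

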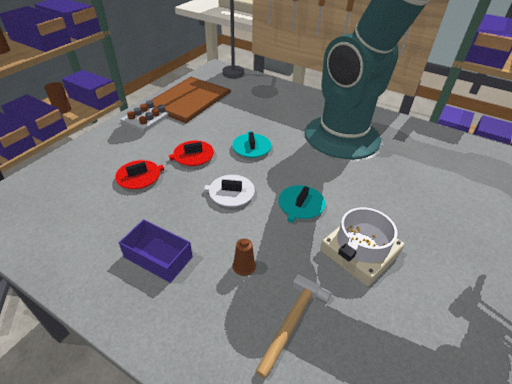

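The top view has the aluminium lid at (290,197), with its key pointing to (312,185). The look-alikes are red at (383,164) and (361,223), and turquoise at (316,273) and (224,220). I choose the white/aluminium one at (290,197). The feeder is at (153,196), with its black switch block at (162,170).

```bash
cat >> h.py <<'E'
from scipy.optimize import least_squares
def circ(P):
    f=lambda p:np.hypot(P[:,0]-p[0],P[:,1]-p[1])-p[2]
    r=least_squares(f,[*P.mean(0)[:2],.065],loss="soft_l1",f_scale=.001); return r.x,np.std(f(r.x))
def big(m,c=None):
    n,l,s,ce=cv2.connectedComponentsWithStats(m.astype(np.uint8))
    k=1+np.argmax(s[1:,4]); return (l==k),ce[k],s[k]
E
python3 - <<'E'
from h import *
im=cv2.imread("pics/top0.png");hsv=cv2.cvtColor(im,cv2.COLOR_BGR2HSV)
H,S,V=[hsv[:,:,i].astype(int) for i in range(3)]
# lid
def win(m,x0,x1,y0,y1):
    o=np.zeros_like(m);o[y0:y1,x0:x1]=m[y0:y1,x0:x1];return o
m,_,st=big(win((V>170)&(S<50),255,330,165,230));print("lid",st)
mo=cv2.morphologyEx(m.astype(np.uint8),cv2.MORPH_CLOSE,np.ones((15,15)))
c=max(cv2.findContours(mo,0,1)[0],key=cv2.contourArea)[:,0]
P=px2w("top",c,.019);ci,sd=circ(P);print("flange",ci,sd)
d=np.hypot(*(P[:,:2]-ci[:2]).T);k=P[d>.072];print("key dir",k[:,:2].mean(0)-ci[:2],np.arctan2(*(k[:,:2].mean(0)-ci[:2])[::-1]),d.max())
h,hc,st=big(win(V<70,262,320,175,220));print("handle",hc,st,px2w("top",[hc],.045))
pts=np.argwhere(h)[:,::-1]
r=cv2.minAreaRect((px2w("top",pts,.051)[:,:2]*1000).astype(np.float32));print(r)
e=np.linalg.eigh(np.cov(px2w("top",pts,.051)[:,:2].T));print("handle yaw",np.arctan2(*e[1][::-1,1]))
# feeder
b,bc,st=big(win((V<45),145,185,155,185));print("block",bc,st,px2w("top",[bc],.078))
w=win((H>12)&(H<32)&(S>28)&(S<110)&(V>150),115,195,160,235)
print(w.sum());
a=win((V>150)|(S>60),110,200,155,240)
crop=np.hstack([cv2.resize(im[155:240,115:200],(380,380),interpolation=3),cv2.resize(im[155:240,250:335],(380,380),interpolation=3)])
cv2.imwrite("pics/crop.png",crop)
print(hsv[196,128:186:3].tolist())
E
```

```text
lid [ 267  175   48   45 1370]
flange [ 0.47479004 -0.16592501  0.0676119 ] 0.003115707757228158
key dir [ 0.0348874  -0.06949779] -1.1055556405984743 0.08115293919031286
handle [289.90740741 195.35185185] [281 189  19  13 108] [[ 0.47418479 -0.16499816  0.045     ]]
((472.5157775878906, -164.36483764648438), (15.941625595092773, 58.587677001953125), 26.222965240478516)
handle yaw 2.026203704415518
block [161.41025641 169.64102564] [155 165  13  10  78] [[0.54911761 0.21311917 0.078     ]]
657
[[140, 7, 210], [138, 11, 115], [144, 11, 115], [144, 8, 164], [140, 9, 165], [138, 6, 210], [144, 6, 210], [18, 58, 189], [20, 122, 167], [20, 125, 155], [144, 6, 215], [138, 6, 214], [138, 6, 213], [140, 7, 215], [143, 7, 147], [150, 8, 133], [156, 11, 114], [19, 30, 215], [19, 40, 133], [20, 5, 155]]
```

View pics/crop.png

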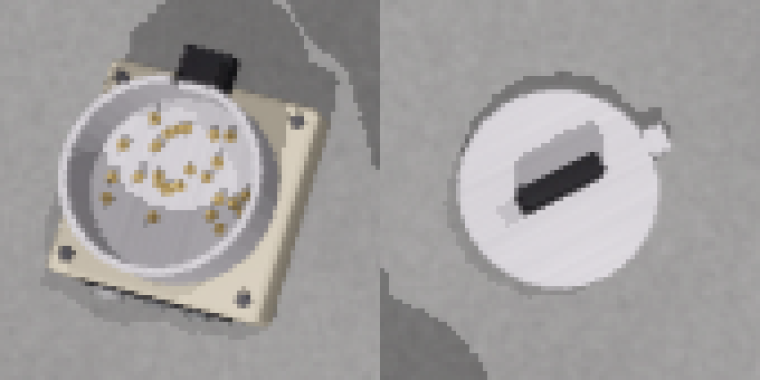

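The crop confirms the white lid: black bar handle, key to the upper right, in line with it. It also shows the feeder's rim, its switch block at the top edge, and four base screws.

```bash
python3 - <<'E'
from h import *
s=85/380
sc=np.array([[122,77],[297,121],[243,298],[66,253]])*s+[115,155]-.5
P=px2w("top",sc,.045);c0=P.mean(0);print("screw centre",c0[:2],[np.hypot(*(P[i]-P[i-1])[:2]) for i in range(4)])
e=(P[0]-P[3])+(P[1]-P[2]);print("yaw screws",np.arctan2(e[1],e[0]))
hsv=cv2.cvtColor(cv2.imread("pics/top0.png"),cv2.COLOR_BGR2HSV)
H,S,V=[hsv[:,:,i].astype(int) for i in range(3)]
m=np.zeros(V.shape,np.uint8);m[165:225,120:180]=((V>190)&(S<22))[165:225,120:180]
m,_,st=big(m);print(st)
h=cv2.convexHull(np.argwhere(m)[:,::-1].astype(np.int32))[:,0];
P=px2w("top",h,.1);ci,sd=circ(P);print("rim",ci,sd)
b=px2w("top",[[161.41,169.64]],.076)[0]
for c in(ci[:2],c0[:2]):print("yaw block",np.arctan2(*(b[:2]-c)[::-1]),np.hypot(*(b[:2]-c)))
# scene view lid + rim
im=shot("scene");hsv=cv2.cvtColor(im,cv2.COLOR_BGR2HSV)
V=hsv[:,:,2].astype(int);S=hsv[:,:,1].astype(int)
m=np.zeros(V.shape,np.uint8);m[170:215,200:262]=((V>165)&(S<50))[170:215,200:262]
m,_,st=big(m);h=cv2.convexHull(np.argwhere(m)[:,::-1].astype(np.int32))[:,0];print("scene lid",st,circ(px2w("scene",h,.017)))
m=np.zeros(V.shape,np.uint8);m[205:265,335:402]=((V>165)&(S<30))[205:265,335:402]
m,_,st=big(m);h=cv2.convexHull(np.argwhere(m)[:,::-1].astype(np.int32))[:,0];h=h[h[:,1]<236];print("scene rim",st,circ(px2w("scene",h,.1)))
# proposed grasp orientation: jaws (tool y) across handle
s=ctrl.get_state();R=s["tool_rot"];R=np.array(R);print("tool x yaw",np.arctan2(R[1,0],R[0,0]))
E
```

```text
screw centre [0.47552021 0.23725886] [np.float64(0.12373504530696315), np.float64(0.1240381083304038), np.float64(0.1232066354305195), np.float64(0.12331956645524542)]
yaw screws -0.2630480413989973
[128 172  45  45 685]
rim [0.47394359 0.23750089 0.0645179 ] 0.0005945426992691282
yaw block -0.3055888481609017 0.07931453432807488
yaw block -0.3087213538656915 0.07773853067529947
scene lid [204 174  51  32 868] (array([ 0.47469286, -0.16494465,  0.06986361]), np.float64(0.004507643971798801))
scene rim [341 207  61  53 726] (array([0.47532719, 0.23739725, 0.06653753]), np.float64(0.00039783011703400115))
tool x yaw 2.787852152405428
```

```bash
python3 -m handwheel '[9.4,-2.5,-3,0,0,0,0, 9.4,-2.5,-3,0,0,0,0, 9.4,-2.5,-3,0,0,0,0, 9.4,-2.5,-3,0,0,0,0, 9.4,-2.5,-3,0,0,0,0, 9.4,-2.5,-3,0,0,0,0, 9.4,-2.5,-3,0,0,0,0, 9.4,-2.5,-3,0,0,0,0, 9.4,-2.5,-3,0,0,0,0, 9.4,-2.5,-3,0,0,0,0]' && python3 -m handwheel '[9.4,-2.5,-3,0,0,0,0, 9.4,-2.5,-3,0,0,0,0, 9.4,-2.5,-3,0,0,0,0, 9.4,-2.5,-3,0,0,0,0, 9.4,-2.5,-3,0,0,0,0, 9.4,-2.5,-3,0,0,0,0, 9.4,-2.5,-3,0,0,0,0, 9.4,-2.5,-3,0,0,0,0, 9.4,-2.5,-3,0,0,0,0, 9.4,-2.5,-3,0,0,0,0]'
cat >> h.py <<'E'
def go(pos,yaw):
    """print tool-axis shift (cm) and tool z turn to reach pos with tool-x yaw, and tilt correction"""
    s=ctrl.get_state();R=np.array(s["tool_rot"]);p=np.array(s["ee_pos"])
    Rt=np.array([[np.cos(yaw),np.sin(yaw),0],[np.sin(yaw),-np.cos(yaw),0],[0,0,-1]])
    rv=cv2.Rodrigues(R.T@Rt)[0].ravel()
    print("t",s["clock"],"p",p.round(4),"yaw",np.arctan2(R[1,0],R[0,0]).round(4),"F",np.round(s["wrist_force"],2),"M",np.round(s["moment"],2),"op",round(s["opening"],4))
    print("shift cm",(100*R.T@(np.array(pos)-p)).round(2),"in target axes",(100*Rt.T@(np.array(pos)-p)).round(2),"turn",rv.round(3),"q",np.round(s["q"],2))
E
python3 -c "
from h import *
go([.4746,-.1653,.15],2.03)"
```

```text
clock: 1.15
ee_pos: [0.348, 0.207, 0.2028]
tool_rot: [[-0.94, 0.34, -0.003], [0.34, 0.94, -0.002], [0.002, -0.003, -1.0]]
wrist_force: [1.9, 0.3, 0.2]
opening: 0.0941
clock: 2.15
ee_pos: [0.4834, -0.1762, 0.2036]
tool_rot: [[-0.941, 0.338, 0.0], [0.338, 0.941, 0.001], [0.0, 0.001, -1.0]]
wrist_force: [-0.2, 1.2, -0.8]
opening: 0.0936
t 2.15 p [ 0.4834 -0.1762  0.2036] yaw 2.7966 F [-0.17  1.22 -0.81] M [ 0.03 -0.03 -0.  ] op 0.0936
shift cm [1.2  0.72 5.36] in target axes [ 1.36 -0.31  5.36] turn [ 0.001 -0.001  0.767] q [-0.26  0.26  0.64  1.9  -0.18  1.04  1.69]
```

```bash
python3 -m handwheel '[9.4,0,0,0,0,0,0.13, 9.4,0,0,0,0,0,0.13, 9.4,0,0,0,0,0,0.13, 9.4,0,0,0,0,0,0.13, 9.4,0,0,0,0,0,0.13, 9.4,0,0,0,0,0,0.12, 9.4,0.7,-0.15,2.5,0,0,0, 9.4,0.7,-0.15,2.8,0,0,0, 9.4,0,0,0,0,0,0]'
python3 -c "
from h import *
go([.4746,-.1653,.024],2.03)
shot('scene','s1.png');shot('top','t1.png')"
```

```text
clock: 3.05
ee_pos: [0.4743, -0.1712, 0.1485]
tool_rot: [[-0.406, 0.914, -0.001], [0.914, 0.406, -0.002], [-0.002, -0.002, -1.0]]
wrist_force: [-0.3, -0.1, 0.9]
opening: 0.0942
t 3.05 p [ 0.4743 -0.1712  0.1485] yaw 1.989 F [-0.33 -0.15  0.86] M [-0.04  0.04  0.03] op 0.0942
shift cm [ 0.55  0.3  12.45] in target axes [ 0.52  0.29 12.45] turn [-0.002  0.002 -0.041] q [-0.35  0.34  0.76  1.99 -0.29  0.92  0.98]
```

View pics/s1.png

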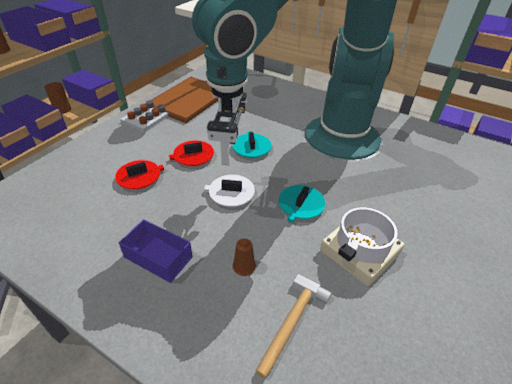

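The scene view shows the gripper hovering over the white lid, with fingertips around (225,138) and the lid handle at (232,186). Nothing has been disturbed. I'll descend now.

```bash
python3 -m handwheel '[9.4,0.25,0.15,2.4,0,0,-0.04, 9.4,0.25,0.15,2.4,0,0,0, 9.4,0,0,2.4,0,0,0, 9.4,0,0,2,0,0,0, 9.4,0,0,0,0,0,0]'
python3 -c "
from h import *
print(w2px('scene',ctrl.get_state()['ee_pos']))
go([.4746,-.1653,.024],2.03)"
```

```text
clock: 3.65
ee_pos: [0.4834, -0.1694, 0.0639]
tool_rot: [[-0.444, 0.896, 0.013], [0.896, 0.445, -0.004], [-0.01, 0.01, -1.0]]
wrist_force: [-0.2, 0.3, 1.7]
opening: 0.0942
[[227.93410018 178.1079868 ]]
t 3.65 p [ 0.4834 -0.1694  0.0639] yaw 2.0313 F [-0.22  0.27  1.7 ] M [-0.04  0.04 -0.01] op 0.0942
shift cm [ 0.79 -0.64  3.98] in target axes [ 0.75 -0.6   3.99] turn [0.01  0.01  0.001] q [-0.26  0.48  0.66  2.04 -0.43  0.75  1.12]
```

```bash
python3 -m handwheel '[9.4,0.4,-0.3,0,0.01,0.01,0, 9.4,0.3,-0.3,0,0,0,0, 9.4,0,0,0,0,0,0]'
python3 -c "
from h import *
go([.4746,-.1653,.024],2.03)"
```

```text
clock: 3.95
ee_pos: [0.4763, -0.1666, 0.0677]
tool_rot: [[-0.444, 0.896, 0.003], [0.896, 0.444, -0.0], [-0.001, 0.002, -1.0]]
wrist_force: [0.3, -0.5, 0.1]
opening: 0.0939
t 3.95 p [ 0.4763 -0.1666  0.0677] yaw 2.0311 F [ 0.32 -0.53  0.07] M [-0.07  0.03 -0.04] op 0.0939
shift cm [ 0.2  -0.11  4.37] in target axes [ 0.19 -0.1   4.37] turn [0.002 0.001 0.001] q [-0.26  0.47  0.66  2.04 -0.42  0.76  1.12]
```

```bash
python3 -m handwheel '[9.4,0.2,-0.1,1.5,0,0,0, 9.4,0,0,1.3,0,0,0, 9.4,0,0,0.8,0,0,0, 9.4,0,0,0,0,0,0]'
python3 -c "
from h import *
go([.4746,-.1653,.024],2.03)"
```

```text
clock: 4.35
ee_pos: [0.4766, -0.1651, 0.033]
tool_rot: [[-0.445, 0.895, 0.008], [0.895, 0.445, 0.0], [-0.003, 0.007, -1.0]]
wrist_force: [0.5, 0.2, -0.4]
opening: 0.0938
t 4.35 p [ 0.4766 -0.1651  0.033 ] yaw 2.0321 F [ 0.5   0.21 -0.44] M [-0.05  0.05 -0.02] op 0.0938
shift cm [ 0.08 -0.19  0.9 ] in target axes [ 0.07 -0.19  0.9 ] turn [0.007 0.003 0.002] q [-0.22  0.53  0.61  2.06 -0.48  0.69  1.16]
```

```bash
python3 -m handwheel '[9.4,0.1,-0.2,0.5,0,0,0, 9.4,0,0,0.3,0,0,0, 9.4,0,0,0,0,0,0]' && python3 -m handwheel '[1,0,0,0,0,0,0, 1,0,0,0,0,0,0, 1,0,0,0,0,0,0, 1,0,0,0,0,0,0, 1,0,0,0,0,0,0, 1,0,0,0,0,0,0, 1,0,0,0,0,0,0, 1,0,0,0,0,0,0, 1,0,0,0,0,0,0]' 35
python3 -c "
from h import *
go([.4746,-.1653,.024],2.03)"
```

```text
clock: 4.65
ee_pos: [0.4745, -0.1655, 0.0248]
tool_rot: [[-0.445, 0.896, 0.008], [0.896, 0.445, -0.0], [-0.004, 0.007, -1.0]]
wrist_force: [0.3, 0.6, -0.6]
opening: 0.0936
clock: 5.55
ee_pos: [0.4751, -0.1656, 0.0255]
tool_rot: [[-0.445, 0.896, 0.009], [0.896, 0.445, -0.0], [-0.004, 0.008, -1.0]]
wrist_force: [-0.7, -0.4, 1.2]
opening: 0.0252
t 5.55 p [ 0.4751 -0.1656  0.0255] yaw 2.0318 F [-0.68 -0.4   1.24] M [-0.08  0.03  0.  ] op 0.0252
shift cm [ 0.05 -0.03  0.15] in target axes [ 0.05 -0.03  0.15] turn [0.008 0.004 0.002] q [-0.21  0.54  0.6   2.07 -0.49  0.67  1.17]
```

```bash
python3 -m handwheel '[1,0,0,0,0.008,0.004,0, 1,0,0,0,0,0,0, 1,0,0,0,0,0,0, 1,0,0,0,0,0,0, 1,0,0,0,0,0,0]' 
python3 -c "
from h import *
go([.4746,-.1653,.024],2.03)"
```

```text
clock: 6.05
ee_pos: [0.4751, -0.1656, 0.0256]
tool_rot: [[-0.445, 0.896, -0.001], [0.896, 0.445, -0.0], [0.0, -0.001, -1.0]]
wrist_force: [0.3, 0.5, 0.6]
opening: 0.0155
t 6.05 p [ 0.4751 -0.1656  0.0256] yaw 2.0319 F [0.28 0.52 0.56] M [ 0.04  0.03 -0.03] op 0.0155
shift cm [ 0.05 -0.03  0.16] in target axes [ 0.05 -0.03  0.16] turn [-0.001 -0.     0.002] q [-0.22  0.54  0.61  2.06 -0.48  0.68  1.17]
```

```bash
python3 -m handwheel '[1,0,0,-1,0,0,0, 1,0,0,-2,0,0,0, 1,0,0,-2.5,0,0,0, 1,0,0,-2.5,0,0,0, 1,0,0,-2.5,0,0,0, 1,0,0,-2.5,0,0,0, 1,0,0,-2,0,0,0, 1,0,0,-1,0,0,0, 1,0,0,0,0,0,0]' 
python3 -c "
from h import *
shot('scene','s2.png')
go([.4747,.2374,.185],2.03)"
```

```text
clock: 6.95
ee_pos: [0.4725, -0.1662, 0.1945]
tool_rot: [[-0.442, 0.897, -0.004], [0.897, 0.442, 0.0], [0.002, -0.004, -1.0]]
wrist_force: [1.4, 0.2, -2.2]
opening: 0.0157
t 7.0 p [ 0.4723 -0.166   0.1937] yaw 2.029 F [ 1.4   0.01 -2.84] M [-0.05 -0.01 -0.02] op 0.0156
shift cm [36.07 18.07  0.89] in target axes [36.06 18.1   0.87] turn [-0.004 -0.003 -0.001] q [-0.4   0.27  0.79  1.95 -0.22  1.02  0.95]
```

View pics/s2.png

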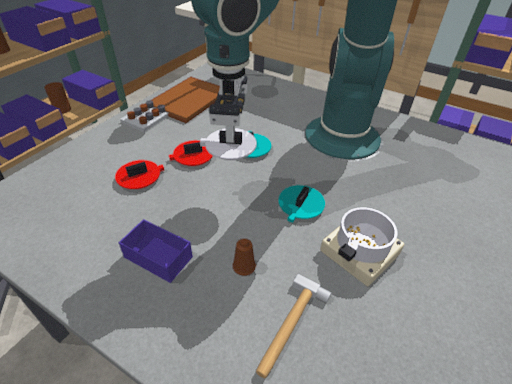

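The lid hangs level in the gripper (around (232,142)) and the wrist force fits its weight. I'll carry it over to the feeder.

```bash
python3 -m handwheel '[1,2,1,0,0,0,0, 1,3,1.5,0,0,0,-0.05, 1,3,1.5,0,0,0,-0.05, 1,3.1,1.4,0,0,0,-0.05, 1,3.2,1.3,0,0,0,-0.05, 1,3.2,1.2,0,0,0,-0.05, 1,3.2,1,0,0,0,-0.05, 1,3.2,0.8,0,0,0,0, 1,3.2,0.8,0,0,0,0, 1,3.2,0.8,0,0,0,0, 1,3,0.7,0,0,0,0, 1,0,0,0,0,0,0]' 
python3 -c "
from h import *
go([.4747,.2374,.15],2.32)"
```

```text
clock: 8.2
ee_pos: [0.3582, 0.1765, 0.182]
tool_rot: [[-0.695, 0.719, -0.022], [0.719, 0.695, -0.009], [0.008, -0.022, -1.0]]
wrist_force: [-0.2, -0.4, -3.5]
opening: 0.0156
t 8.2 p [0.3582 0.1765 0.182 ] yaw 2.3391 F [-0.22 -0.43 -3.5 ] M [-0.03 -0.1  -0.02] op 0.0156
shift cm [-3.74 12.68  2.89] in target axes [-3.48 12.68  3.2 ] turn [-0.022 -0.008  0.019] q [-1.    0.04  0.48  2.16 -0.03  0.97  0.27]
```

```bash
python3 -m handwheel '[1,-0.5,2,0,-0.02,-0.01,0.02, 1,-0.8,2.6,0,0,0,0, 1,-0.8,2.6,0,0,0,0, 1,-0.8,2.6,0,0,0,0, 1,-0.7,2.2,0,0,0,0, 1,0,0.6,0,0,0,0, 1,0,0,0,0,0,0]' 
python3 -c "
from h import *
go([.4747,.2374,.15],2.32)"
```

```text
clock: 8.9
ee_pos: [0.4758, 0.2348, 0.1729]
tool_rot: [[-0.68, 0.733, -0.009], [0.733, 0.68, -0.009], [-0.001, -0.013, -1.0]]
wrist_force: [0.3, 0.0, -2.7]
opening: 0.0156
t 8.9 p [0.4758 0.2348 0.1729] yaw 2.3191 F [ 0.31  0.03 -2.73] M [-0.1   0.06  0.01] op 0.0156
shift cm [0.27 0.13 2.29] in target axes [0.27 0.1  2.29] turn [-0.013  0.001 -0.001] q [-0.92  0.32  0.49  1.89 -0.17  0.99  0.39]
```

```bash
python3 -m handwheel '[1,0.27,0.12,1,-0.013,0,0, 1,0,0,1,0,0,0, 1,0,0,1,0,0,0, 1,0,0,0,0,0,0, 1,0,0,0,0,0,0]' 
python3 - <<'E'
from h import *
go([.4747,.2374,.106+.0256],2.32)
s=ctrl.get_state();z=s["ee_pos"][2]-.0256+.019
a=shot('top','t3.png');b=shot('scene','s3.png')
for n,im,(x0,x1,y0,y1) in (("top",a,(110,200,140,230)),("scene",b,(310,420,170,270))):
    c=w2px(n,[[.4747,.2374,z]])[0];print(n,c)
cc=w2px("top",[[.4747,.2374,z]])[0].astype(int);ss=w2px("scene",[[.4747,.2374,.1]])[0].astype(int)
f=lambda i,c:cv2.resize(i[c[1]-50:c[1]+50,c[0]-50:c[0]+50],(390,390),interpolation=3)
cv2.imwrite("pics/c3.png",np.hstack([f(a,cc),f(b,ss)]));print(cc,ss)
E
```

```text
clock: 9.4
ee_pos: [0.472, 0.2348, 0.1397]
tool_rot: [[-0.679, 0.734, -0.003], [0.734, 0.679, -0.002], [0.0, -0.004, -1.0]]
wrist_force: [0.2, -0.4, -2.2]
opening: 0.0158
t 9.4 p [0.472  0.2348 0.1397] yaw 2.3178 F [ 0.23 -0.36 -2.16] M [-0.04 -0.01 -0.01] op 0.0158
shift cm [0.01 0.38 0.81] in target axes [0.01 0.37 0.81] turn [-0.004 -0.    -0.002] q [-0.91  0.35  0.47  1.93 -0.2   0.91  0.41]
top [146.7543924  191.44084654]
scene [372.27365749 216.838446  ]
[146 191] [368 226]
```

View pics/c3.png

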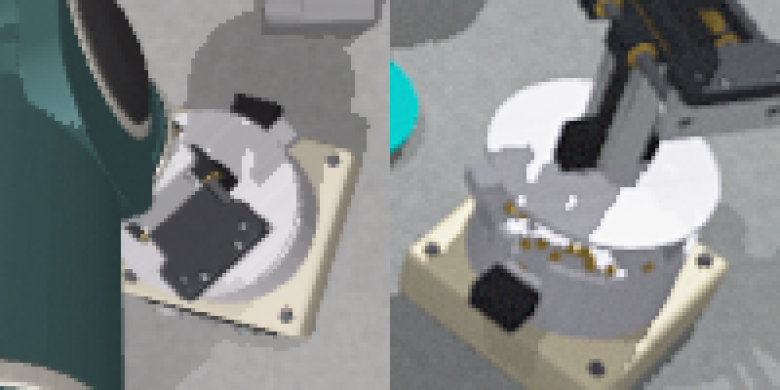

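The crop shows the lid held level above the hopper, with the key left-front of the notch in the scene view. I'll check how well it is centred.

```bash
python3 - <<'E'
from h import *
s=ctrl.get_state();z=s["ee_pos"][2]-.0256
b=cv2.imread("pics/s3.png");hsv=cv2.cvtColor(b,cv2.COLOR_BGR2HSV)
V=hsv[:,:,2].astype(int);S=hsv[:,:,1].astype(int)
x0,y0=318,176
def crop2full(p): return np.array(p)/3.9+[x0,y0]-.5
# lid-bright mask
m=((V>200)&(S<25));o=np.zeros_like(m);o[176:276,318:418]=m[176:276,318:418]
n,l,st,ce=cv2.connectedComponentsWithStats(o.astype(np.uint8))
pts=np.vstack([np.argwhere(l==k)[:,::-1] for k in range(1,n) if st[k,4]>60])
h=cv2.convexHull(pts.astype(np.int32))[:,0]
P=px2w("scene",h,z+.018)
r=np.hypot(P[:,0]-.472,P[:,1]-.2348)
for hh,rr,p in zip(h,r,P):print(((hh-[x0,y0])*3.9).round().astype(int),rr.round(4),p[:2].round(3))
k=(r>.058)&(r<.078);Q=P[k]
print(least_squares(lambda p:np.hypot(Q[:,0]-p[0],Q[:,1]-p[1])-.068,[.472,.235],loss="soft_l1",f_scale=.001).x, circ(Q))
E
```

```text
[328 195] 0.0697 [0.464 0.304]
[316 273] 0.0961 [0.526 0.314]
[265 324] 0.1229 [0.576 0.301]
[ 98 148] 0.0664 [0.503 0.176]
[ 98 125] 0.0672 [0.484 0.169]
[105 109] 0.0671 [0.469 0.168]
[117  98] 0.0668 [0.455 0.17 ]
[129  90] 0.067 [0.444 0.174]
[136  86] 0.0672 [0.438 0.177]
[148  82] 0.0672 [0.431 0.182]
[164  78] 0.0681 [0.422 0.189]
[199  78] 0.0682 [0.409 0.208]
[308 136] 0.0675 [0.423 0.281]
[316 144] 0.069 [0.427 0.287]
[324 160] 0.069 [0.437 0.294]
[328 172] 0.0694 [0.446 0.299]
[0.47165511 0.23588988] (array([0.47166706, 0.23589298, 0.06800874]), np.float64(0.0005037620929604587))
```

```bash
python3 -m handwheel '[1,-0.1,0.35,0.2,-0.004,0,0, 1,0,0,0.3,0,0,0, 1,0,0,0,0,0,0, 1,0,0,0,0,0,0]' 
python3 - <<'E'
from h import *
go([.4750,.2363,.1196],2.32)
E
```

```text
clock: 9.9
ee_pos: [0.4763, 0.2371, 0.1354]
tool_rot: [[-0.68, 0.734, 0.002], [0.734, 0.68, 0.002], [0.0, 0.002, -1.0]]
wrist_force: [-0.4, 0.1, -2.5]
opening: 0.0159
t 9.9 p [0.4763 0.2371 0.1354] yaw 2.3181 F [-0.4   0.15 -2.54] M [-0.   -0.02  0.02] op 0.0159
shift cm [ 0.03 -0.15  1.58] in target axes [ 0.03 -0.15  1.58] turn [ 0.002 -0.    -0.002] q [-0.91  0.36  0.47  1.93 -0.21  0.9   0.42]
```

```bash
python3 -m handwheel '[1,0,-0.1,0.4,0.002,0,0, 1,0,0,0.4,0,0,0, 1,0,0,0.3,0,0,0, 1,0,0,0,0,0,0]' 
python3 - <<'E'
from h import *
go([.4750,.2363,.1196],2.32)
E
```

```text
clock: 10.3
ee_pos: [0.4754, 0.2364, 0.1234]
tool_rot: [[-0.68, 0.733, -0.0], [0.733, 0.68, 0.0], [0.0, 0.0, -1.0]]
wrist_force: [0.6, -1.0, -2.3]
opening: 0.0158
t 10.3 p [0.4754 0.2364 0.1234] yaw 2.3182 F [ 0.64 -1.05 -2.3 ] M [0.   0.01 0.05] op 0.0158
shift cm [ 0.02 -0.03  0.38] in target axes [ 0.02 -0.03  0.38] turn [ 0.    -0.    -0.002] q [-0.9   0.38  0.47  1.94 -0.22  0.88  0.42]
```

```bash
for i in 1 2 3; do :; done; python3 -m handwheel '[1,0,0,0.15,0,0,0, 1,0,0,0.1,0,0,0, 1,0,0,0,0,0,0]'; python3 -m handwheel '[1,0,0,0.1,0,0,0, 1,0,0,0.1,0,0,0, 1,0,0,0,0,0,0]' 
python3 - <<'E'
from h import *
go([.4750,.2363,.1196],2.32)
E
```

```text
clock: 10.6
ee_pos: [0.4754, 0.2363, 0.1206]
tool_rot: [[-0.68, 0.734, -0.0], [0.734, 0.68, 0.0], [0.0, -0.0, -1.0]]
wrist_force: [-0.5, 0.1, -3.4]
opening: 0.0159
clock: 10.9
ee_pos: [0.4755, 0.2367, 0.119]
tool_rot: [[-0.68, 0.733, 0.0], [0.733, 0.68, 0.001], [0.001, 0.001, -1.0]]
wrist_force: [-2.7, -1.9, 1.9]
opening: 0.0161
t 10.9 p [0.4755 0.2367 0.119 ] yaw 2.3183 F [-2.74 -1.86  1.85] M [-0.55  0.47 -0.13] op 0.0161
shift cm [ 0.   -0.06 -0.06] in target axes [ 0.   -0.06 -0.06] turn [ 0.001 -0.001 -0.002] q [-0.9   0.38  0.46  1.94 -0.22  0.87  0.43]
```

Contact came at the predicted riding height (0.119 against 0.1196). The sideways force suggests the spigot touches on the +x+y side, so I'll ease it back.

```bash
python3 -m handwheel '[1,0,-0.1,0,0,0,0, 1,0,0,0,0,0,0]'; python3 -m handwheel '[1,0,-0.1,0,0,0,0, 1,0,0,0,0,0,0]' 
python3 - <<'E'
from h import *
go([.4735,.2363,.1196],2.32)
E
```

```text
clock: 11.1
ee_pos: [0.475, 0.2361, 0.1192]
tool_rot: [[-0.68, 0.733, 0.001], [0.733, 0.68, 0.001], [0.0, 0.001, -1.0]]
wrist_force: [-0.2, 0.9, -1.7]
opening: 0.0158
clock: 11.3
ee_pos: [0.4743, 0.2353, 0.1192]
tool_rot: [[-0.68, 0.733, 0.001], [0.733, 0.68, 0.001], [0.0, 0.002, -1.0]]
wrist_force: [-1.0, 0.1, -2.2]
opening: 0.0157
t 11.3 p [0.4743 0.2353 0.1192] yaw 2.3184 F [-1.01  0.11 -2.16] M [-0.05  0.01 -0.01] op 0.0157
shift cm [ 0.13  0.   -0.04] in target axes [ 0.13  0.   -0.04] turn [ 0.002 -0.    -0.002] q [-0.9   0.38  0.46  1.95 -0.22  0.86  0.43]
```

```bash
python3 -m handwheel '[1,0,0,0.1,0,0,0, 1,0,0,0,0,0,0]'; python3 -m handwheel '[1,0,0,0.1,0,0,0, 1,0,0,0,0,0,0]' 
python3 - <<'E'
from h import *
go([.4735,.2363,.1196],2.32)
E
```

```text
clock: 11.5
ee_pos: [0.4742, 0.2357, 0.1184]
tool_rot: [[-0.68, 0.733, 0.001], [0.733, 0.68, 0.002], [0.001, 0.002, -1.0]]
wrist_force: [-1.8, -0.5, 2.0]
opening: 0.0157
clock: 11.7
ee_pos: [0.474, 0.2359, 0.1176]
tool_rot: [[-0.68, 0.733, 0.001], [0.733, 0.68, 0.002], [0.001, 0.002, -1.0]]
wrist_force: [-1.4, -0.7, 2.8]
opening: 0.016
t 11.7 p [0.474  0.2359 0.1176] yaw 2.3187 F [-1.39 -0.73  2.79] M [-0.44  0.27 -0.12] op 0.016
shift cm [ 0.06 -0.01 -0.2 ] in target axes [ 0.06 -0.01 -0.2 ] turn [ 0.002 -0.001 -0.001] q [-0.9   0.38  0.46  1.95 -0.22  0.86  0.43]
```

```bash
python3 - <<'E'
from h import *
b=shot('scene','s4.png')
cv2.imwrite("pics/c4.png",cv2.resize(b[180:270,320:420],(800,600) if 0 else (660,594),interpolation=3))
E
```

```text
(no output)
```

View pics/c4.png

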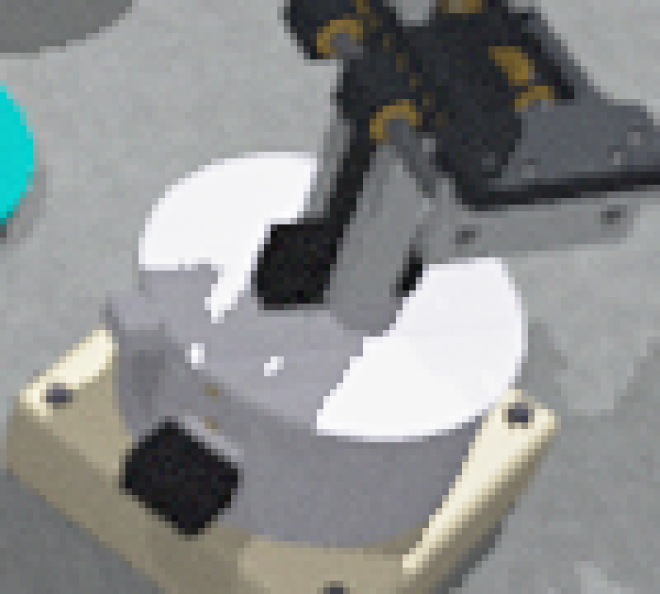

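The crop shows the spigot entered in the hopper. The key sits on the rim at about (125,310), clear to the left of the notch at (205,400) above the switch block. Next I turn the lid with light downward pressure.

```bash
python3 -m handwheel '[1,0,0,0.03,0,0,-0.05, 1,0,0,0.03,0,0,-0.05, 1,0,0,0.03,0,0,-0.05, 1,0,0,0.03,0,0,-0.05, 1,0,0,0.03,0,0,0]'
python3 - <<'E'
from h import *
go([.4741,.2363,.1176],2.87)
E
```

```text
clock: 12.25
ee_pos: [0.4732, 0.2347, 0.1161]
tool_rot: [[-0.816, 0.579, -0.002], [0.579, 0.816, 0.001], [0.002, -0.0, -1.0]]
wrist_force: [-3.8, 1.4, 7.4]
opening: 0.0161
t 12.25 p [0.4732 0.2347 0.1161] yaw 2.5247 F [-3.85  1.43  7.45] M [-0.13  0.59 -0.45] op 0.0161
shift cm [ 0.02  0.18 -0.15] in target axes [-0.04  0.18 -0.15] turn [ 0.    -0.002 -0.345] q [-0.86  0.38  0.42  1.95 -0.2   0.86  0.62]
```

```bash
python3 -m handwheel '[1,0,0.1,-0.03,0,0,-0.05, 1,0,0.05,0,0,0,-0.05, 1,0,0,0,0,0,-0.05, 1,0,0,0,0,0,0]'
python3 - <<'E'
from h import *
go([.4741,.2363,.1176],2.87)
E
```

```text
clock: 12.65
ee_pos: [0.474, 0.2344, 0.1163]
tool_rot: [[-0.894, 0.447, -0.003], [0.447, 0.894, -0.001], [0.002, -0.002, -1.0]]
wrist_force: [-3.8, 1.4, 4.6]
opening: 0.0157
t 12.65 p [0.474  0.2344 0.1163] yaw 2.678 F [-3.78  1.36  4.62] M [-0.02  0.5  -0.2 ] op 0.0157
shift cm [ 0.08  0.18 -0.13] in target axes [ 0.04  0.19 -0.13] turn [-0.002 -0.002 -0.192] q [-0.83  0.38  0.38  1.94 -0.18  0.86  0.76]
```

```bash
python3 -m handwheel '[1,0.1,0.05,0,0,0,-0.05, 1,0,0,0.03,0,0,-0.04, 1,0,0,0.03,0,0,-0.03, 1,0,0,0.03,0,0,0]'
python3 - <<'E'
from h import *
go([.4741,.2363,.1176],2.87)
E
```

```text
clock: 13.05
ee_pos: [0.4733, 0.2343, 0.1155]
tool_rot: [[-0.94, 0.34, -0.003], [0.34, 0.94, -0.001], [0.003, -0.002, -1.0]]
wrist_force: [-3.8, 0.9, 6.2]
opening: 0.0158
t 13.05 p [0.4733 0.2343 0.1155] yaw 2.7947 F [-3.83  0.86  6.2 ] M [-0.19  0.6  -0.28] op 0.0158
shift cm [-0.    0.22 -0.21] in target axes [-0.02  0.22 -0.21] turn [-0.002 -0.003 -0.075] q [-0.81  0.37  0.36  1.94 -0.17  0.86  0.86]
```

```bash
python3 -m handwheel '[1,0,0.05,0.02,0,0,-0.04, 1,0,0,0.03,0,0,0]'; python3 -m handwheel '[1,0,0,0.03,0,0,-0.03, 1,0,0,0.05,0,0,0]'
python3 - <<'E'
from h import *
go([.4741,.2363,.1176],2.87)
E
```

```text
clock: 13.25
ee_pos: [0.4737, 0.2344, 0.1152]
tool_rot: [[-0.953, 0.304, -0.003], [0.304, 0.953, -0.001], [0.002, -0.002, -1.0]]
wrist_force: [-2.5, 0.9, 4.9]
opening: 0.016
clock: 13.45
ee_pos: [0.4738, 0.2343, 0.1145]
tool_rot: [[-0.961, 0.277, -0.003], [0.277, 0.961, -0.001], [0.002, -0.002, -1.0]]
wrist_force: [1.4, -0.4, 0.4]
opening: 0.0157
t 13.45 p [0.4738 0.2343 0.1145] yaw 2.8605 F [ 1.43 -0.37  0.39] M [-0.06 -0.11  0.06] op 0.0157
shift cm [ 0.03  0.2  -0.31] in target axes [ 0.03  0.2  -0.31] turn [-0.002 -0.002 -0.01 ] q [-0.8   0.37  0.34  1.94 -0.16  0.85  0.92]
```

```bash
python3 -m handwheel '[1,0,0,0.1,0,0,0, 1,0,0,0.1,0,0,0, 1,0,0,0,0,0,0]'; python3 -m handwheel '[1,0,0,0.1,0,0,0, 1,0,0,0.1,0,0,0, 1,0,0,0,0,0,0]'
python3 - <<'E'
from h import *
go([.4741,.2363,.1116],2.87)
E
```

```text
clock: 13.75
ee_pos: [0.4746, 0.2341, 0.1126]
tool_rot: [[-0.96, 0.28, -0.001], [0.28, 0.96, -0.001], [0.001, -0.001, -1.0]]
wrist_force: [-0.2, -0.7, 3.1]
opening: 0.0157
clock: 14.05
ee_pos: [0.4752, 0.2338, 0.1113]
tool_rot: [[-0.959, 0.282, -0.001], [0.282, 0.959, -0.001], [0.0, -0.001, -1.0]]
wrist_force: [-1.1, 0.1, 3.0]
opening: 0.0158
t 14.05 p [0.4752 0.2338 0.1113] yaw 2.8559 F [-1.11  0.08  3.  ] M [-0.03  0.5   0.05] op 0.0158
shift cm [ 0.18  0.2  -0.03] in target axes [ 0.17  0.21 -0.03] turn [-0.001 -0.    -0.014] q [-0.8   0.38  0.34  1.95 -0.17  0.84  0.92]
```

```bash
python3 -m handwheel '[1,0.05,0.05,0.1,0,0,0, 1,0,0,0.1,0,0,0, 1,0,0,0,0,0,0]'; python3 -m handwheel '[1,0,0,0.1,0,0,0, 1,0,0,0.1,0,0,0, 1,0,0,0,0,0,0]'
python3 - <<'E'
from h import *
go([.4741,.2363,.1116],2.87)
b=shot('scene','s5.png')
cv2.imwrite("pics/c5.png",cv2.resize(b[180:270,320:420],(660,594),interpolation=3))
E
```

```text
clock: 14.35
ee_pos: [0.4751, 0.2338, 0.1114]
tool_rot: [[-0.959, 0.283, -0.001], [0.283, 0.959, -0.001], [0.0, -0.001, -1.0]]
wrist_force: [0.5, -0.3, -0.9]
opening: 0.0158
clock: 14.65
ee_pos: [0.4752, 0.2339, 0.1114]
tool_rot: [[-0.959, 0.284, -0.001], [0.284, 0.959, 0.001], [0.001, 0.0, -1.0]]
wrist_force: [-0.1, 0.0, -1.0]
opening: 0.0158
t 14.65 p [0.4752 0.2339 0.1114] yaw 2.8539 F [-0.1   0.04 -0.95] M [-0.17  0.11  0.13] op 0.0158
shift cm [ 0.17  0.2  -0.02] in target axes [ 0.17  0.21 -0.02] turn [ 0.    -0.001 -0.016] q [-0.8   0.38  0.34  1.95 -0.17  0.84  0.92]
```

View pics/c5.png

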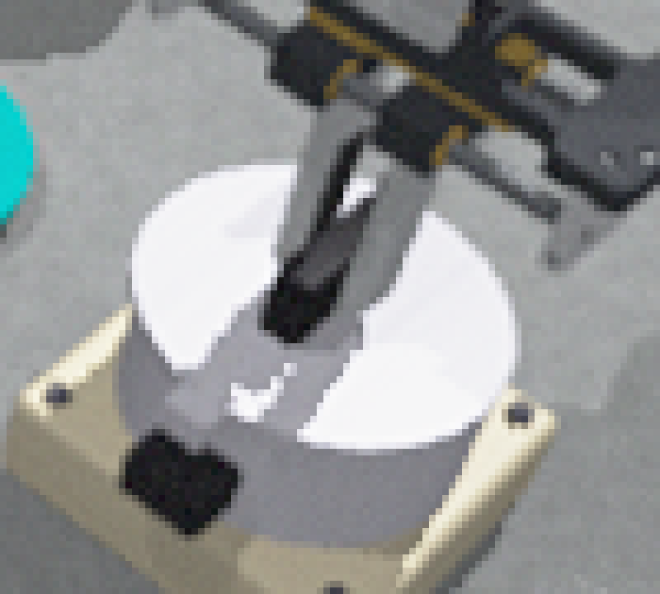

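The crop shows the key over the notch, directly above the switch block at (190,410), and the lid looks low on the hopper. TCP z is 0.1114, against 0.1116 expected when flush. I'll press more firmly to see whether it is seated.

```bash
python3 -m handwheel '[1,0,0,0.25,0,0,0, 1,0,0,0,0,0,0]'; python3 -m handwheel '[1,0,0,0.25,0,0,0]'
python3 - <<'E'
from h import *
go([.4741,.2363,.1116],2.87)
# lid-tilt/height check: flange outline in scene view, at z .104
b=shot('scene','s6.png');hsv=cv2.cvtColor(b,cv2.COLOR_BGR2HSV)
V=hsv[:,:,2].astype(int);S=hsv[:,:,1].astype(int);m=((V>200)&(S<25));o=np.zeros_like(m);o[180:270,320:420]=m[180:270,320:420]
n,l,st,ce=cv2.connectedComponentsWithStats(o.astype(np.uint8))
pts=np.vstack([np.argwhere(l==k)[:,::-1] for k in range(1,n) if st[k,4]>60])
h=cv2.convexHull(pts.astype(np.int32))[:,0]
for z in(.104,.108,.112):
    P=px2w("scene",h,z);r=np.hypot(P[:,0]-.4745,P[:,1]-.237);Q=P[(r>.06)&(r<.076)];print(z,circ(Q),len(Q))
P=px2w("scene",h,.104);ci=circ(Q)[0]
a=np.arange(0,6.28,.3)
E
```

```text
clock: 14.9
ee_pos: [0.4761, 0.2338, 0.1105]
tool_rot: [[-0.959, 0.284, 0.001], [0.284, 0.959, 0.001], [-0.0, 0.002, -1.0]]
wrist_force: [0.4, 1.0, -3.0]
opening: 0.0157
clock: 15.0
ee_pos: [0.4768, 0.2337, 0.1094]
tool_rot: [[-0.959, 0.285, 0.002], [0.285, 0.959, 0.002], [-0.001, 0.003, -1.0]]
wrist_force: [-11.2, -10.8, 52.0]
opening: 0.0158
t 15.0 p [0.4768 0.2337 0.1094] yaw 2.8531 F [-11.25 -10.83  51.98] M [-3.07  2.81  0.02] op 0.0158
shift cm [ 0.33  0.17 -0.22] in target axes [ 0.33  0.17 -0.22] turn [ 0.003  0.001 -0.017] q [-0.8   0.38  0.34  1.95 -0.17  0.84  0.92]
0.104 (array([0.47533436, 0.23563073, 0.06829222]), np.float64(0.0005431539417546546)) 15
0.108 (array([0.47930745, 0.23595998, 0.06786517]), np.float64(0.0005397510559305761)) 15
0.112 (array([0.4828352, 0.2361851, 0.0675487]), np.float64(0.00038070666791888277)) 12
```

The bottom is firm (52 N), and the flange outline placed at the seated height is centred on the hopper, so the lid is seated. I'll relax the push, release and lift.

```bash
python3 -m handwheel '[1,0,0,-0.05,0,0,0, 1,0,0,0,0,0,0]'; python3 -m handwheel '[5,0,0,0,0,0,0, 5,0,0,0,0,0,0, 5,0,0,0,0,0,0, 5,0,0,0,0,0,0, 5,0,0,0,0,0,0, 5,0,0,0,0,0,0]'
python3 -c "
from h import *
go([.4741,.2363,.1116],2.87)"
```

```text
clock: 15.25
ee_pos: [0.4768, 0.2337, 0.1095]
tool_rot: [[-0.959, 0.285, 0.002], [0.285, 0.959, 0.002], [-0.001, 0.003, -1.0]]
wrist_force: [0.8, 1.1, -2.6]
opening: 0.0156
clock: 15.85
ee_pos: [0.4763, 0.234, 0.1084]
tool_rot: [[-0.959, 0.285, 0.001], [0.285, 0.959, 0.002], [-0.001, 0.002, -1.0]]
wrist_force: [-0.1, 0.0, 0.6]
opening: 0.0499
t 15.85 p [0.4763 0.234  0.1084] yaw 2.8531 F [-0.15  0.01  0.57] M [-0.01  0.01 -0.04] op 0.0499
shift cm [ 0.28  0.16 -0.32] in target axes [ 0.27  0.16 -0.32] turn [ 0.002  0.001 -0.017] q [-0.8   0.38  0.34  1.95 -0.17  0.84  0.92]
```

```bash
python3 -m handwheel '[5,0,0,-1,0,0,0, 5,0,0,-2,0,0,0, 5,0,0,-2.5,0,0,0, 5,0,0,-2.5,0,0,0, 5,0,0,-2.5,0,0,0, 5,0,0,-2,0,0,0, 5,0,0,0,0,0,0]'; python3 -m handwheel '[5,0,3,0,0,0,0, 5,0,4,0,0,0,0, 5,0,4,0,0,0,0, 5,0,4,0,0,0,0, 5,0,4,0,0,0,0, 5,0,4,0,0,0,0, 5,0,3,0,0,0,0, 5,0,0,0,0,0,0, 5,0,0,0,0,0,0]'
python3 - <<'E'
from h import *
b=shot('scene','s7.png');a=shot('top','t7.png')
f=lambda i,x,y,k=1:cv2.resize(i[y-45:y+45,x-45:x+45],(400,400),interpolation=3)
cv2.imwrite("pics/c7.png",np.hstack([f(a,153,195),f(b,367,228)]))
cv2.imwrite("pics/full7.png",np.hstack([cv2.resize(a,(400,300)),cv2.resize(b,(400,300))]))
hsv=cv2.cvtColor(a,cv2.COLOR_BGR2HSV);V=hsv[:,:,2].astype(int);S=hsv[:,:,1].astype(int)
print(ctrl.get_state()["clock"])
E
```

```text
clock: 16.55
ee_pos: [0.4762, 0.233, 0.2423]
tool_rot: [[-0.958, 0.286, 0.002], [0.286, 0.958, 0.002], [-0.001, 0.002, -1.0]]
wrist_force: [-0.9, 1.2, 0.6]
opening: 0.0501
clock: 17.45
ee_pos: [0.5523, 0.4894, 0.2417]
tool_rot: [[-0.957, 0.289, 0.001], [0.289, 0.957, 0.001], [-0.0, 0.001, -1.0]]
wrist_force: [0.6, 0.1, 0.5]
opening: 0.0501
17.55
```

View pics/c7.png

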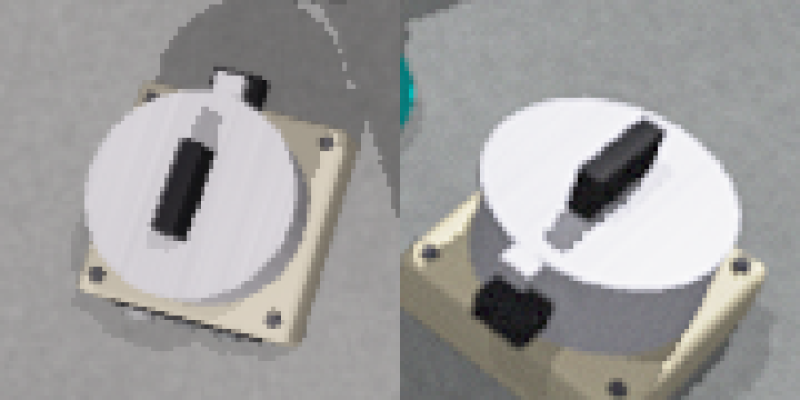

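View pics/full7.png

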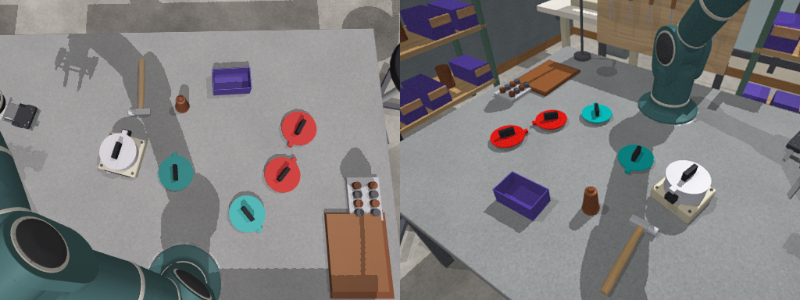

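The lid sits on the hopper with its key over the switch block in both views, and the bystanders look unmoved. I'll check the height and tilt numerically from both views.

```bash
python3 - <<'E'
from h import *
res={}
for n,f,(x0,x1,y0,y1) in(("top","t7.png",(118,182,160,225)),("scene","s7.png",(325,412,195,250))):
    im=cv2.imread("pics/"+f);hsv=cv2.cvtColor(im,cv2.COLOR_BGR2HSV);V=hsv[:,:,2].astype(int);S=hsv[:,:,1].astype(int)
    m=np.zeros(V.shape,np.uint8);m[y0:y1,x0:x1]=((V>185)&(S<22))[y0:y1,x0:x1]
    m,_,st=big(m);cl=cv2.morphologyEx(m.astype(np.uint8),cv2.MORPH_CLOSE,np.ones((3,3)))
    c=max(cv2.findContours(cl,0,1)[0],key=cv2.contourArea)[:,0].astype(float)
    P=px2w(n,c,.105);ci,sd=circ(P);r=np.hypot(P[:,0]-ci[0],P[:,1]-ci[1])
    k=P[r>.072];kd=k[:,:2].mean(0)-ci[:2] if len(k) else [0,0]
    print(n,st,"circle",ci.round(4),sd.round(4),"key yaw",np.arctan2(kd[1],kd[0]).round(3),"rmax",r.max().round(4))
    # handle
    b=np.zeros(V.shape,np.uint8);b[y0+14:y1-12,x0+10:x1-10]=(V<70)[y0+14:y1-12,x0+10:x1-10];b,bc,bs=big(b);print(" handle",px2w(n,[bc],.125),bs)
    # residual radius by angle (tilt shows as ellipse shift)
    E=P[r<.072];e=cv2.fitEllipse((E[:,:2]*1000).astype(np.float32));print(" ellipse",np.round(e[0],1),np.round(e[1],1),round(e[2]))
def pl(yaw,tilt,dz=0): # predicted key-tip top px
    c=np.array([.475,.2365,.105+dz]);return c+.082*np.array([np.cos(yaw)*np.cos(tilt),np.sin(yaw)*np.cos(tilt),np.sin(tilt)])
for t in(0,.06,.1):print(t,[w2px(n,pl(-.28,t)).round(1)[0] for n in("top","scene")])
b0,b1=[cv2.imread("pics/"+f) for f in("scene0.png","s7.png")]
for nm,(x,y,w,h) in {"cone":(228,232,35,46),"hammer":(255,270,80,105),"bin":(115,218,80,62)}.items():print(nm,np.abs(b0[y:y+h,x:x+w].astype(int)-b1[y:y+h,x:x+w]).mean().round(1))
E
```

```text
top [ 127  166   47   52 1523] circle [0.4744 0.2353 0.0668] 0.0032 key yaw -0.297 rmax 0.0812
 handle [[0.47407803 0.23348643 0.125     ]] [143 181  13  23 156]
 ellipse [474.2 235.4] [132.7 134.4] 90
scene [ 340  205   59   43 1661] circle [0.4763 0.2359 0.0677] 0.0033 key yaw -0.284 rmax 0.0825
 handle [[0.48553859 0.23686635 0.125     ]] [360 210  21  22 159]
 ellipse [476.1 236. ] [134.9 135.7] 43
0 [array([158.9, 166. ]), array([347.9, 242.5])]
0.06 [array([158.4, 165.6]), array([348.4, 241.1])]
0.1 [array([158.1, 165.4]), array([348.8, 240.1])]
cone 8.0
hammer 16.2
bin 2.7
```

```bash
python3 -c "
from bench import ctrl
s=ctrl.get_state();print(s['clock'],s['ee_pos'],s['wrist_force'])
print(ctrl.finish_job())"
```

```text
17.55 [0.55211373 0.48900986 0.24215861] [ 0.32865693 -0.63241467  0.76894085]
the job is handed in; nothing more can be done
None
```

The feeder is closed and the job is handed in at 17.6 s. I picked the aluminium lid up by its handle and set its key on the solid rim about 0.55 rad to one side of the notch. I then turned the lid under light pressure until the key dropped in, let go and backed the arm well clear.

**Flush:** With the flange top taken at its seated height of 105 mm, both cameras put the lid's centre within about 2 mm of each other and of the hopper's axis. The key tip measures 82 mm from the axis, so there is no visible lean.

**Key position:** The key sits at -0.28 to -0.30 rad. The notch measured -0.26 rad from the base screws and -0.31 rad from the switch block, which agree to within 0.05 rad.

**Forces:** The highest wrist force I read was about 55 N, when pressing the lid down to check that it was seated (limit 120 N).

**Bystanders:** The cone, hammer and bin look unmoved in the last pictures. The before/after difference there was small for the bin (2.7) but larger for the cone (8) and hammer (16). I put that down to the arm's changed shadow and did not measure it further.

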